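# Chock a pastry roller on the draining board

### The job

Put the steel roller up to dry on the sloping draining board so that it cannot roll. First set the blue chock about central on the slope, thin edges facing uphill, leaving room between it and the top rail for the roller and your fingers; then lay the roller across the slope, also central, between rail and chock, and let go of it only once it rests on the board and bears against the chock. Finally push the chock uphill firmly but not hard (about 15 N) until you feel the roller nipped solidly against the sprung face of the rail, and leave it trapped so, touching both, letting the roller run loose at no time and leaving the other things alone.

Things in the scene. Friction and masses are not known exactly. Their poses are not given: they have to be found in the camera images.
- board: Sloping wooden draining board, fixed; plank 250 mm long (up the slope), 180 mm wide, rising 9 degrees towards the body's own +x (its z is vertical), dark grooves up the slope. The origin lies on the counter below the plank's middle; the plank's top face is 50 mm above it there, 30 mm at the low end, 70 mm at the high end. No lip at the low end: a roller let go on the bare slope runs off.
- rail: Adjustable rail at the top of the plank: dark wooden bar 178 mm long, 35 mm high; its black sprung rubber face looks downhill, gives 4 mm under 2 N, then is solid. It is clamped so that the face is anywhere 4 to 29 mm downhill of the origin; where is not measured. Origin: on the plank's top face, mid-width. Axes follow the slope: x uphill, y along the bar, z square to the plank, whose top face is z = 0 from x = -0.225.
- chock: Loose blue metal chock, about 0.4 kg, 75 mm (x) by 130 mm (y) by 36 mm high. Origin: centre of its underside, z up, +x towards the thin edges. A crossbar at the back (-x) joins two grippy rubber-faced wedge feet 30 mm wide, centred at y = -50 and +50 mm; the 70 mm between the feet is open for a finger. Friction holds it on the slope; sliding it uphill with the roller takes 6 to 10 N.
- crossbar (a point): Centre of the chock's crossbar (its grip), 28.5 mm behind the chock's origin (-x) and 18 mm above its underside; the bar is 18 mm thick (x), 130 mm long (y), 36 mm high.
- toe (a point): Middle of the line of the chock's two thin edges, on its underside, 37.5 mm ahead of its origin. From here (1.5 mm thick) each foot's ramp rises at 33 degrees to 28 mm, then runs level back to the crossbar. A roller resting on plank and ramps has its axis about 9 mm uphill of this line.
- roller: Loose plain steel pastry roller without handles, a cylinder 160 mm long and 44 mm thick, about 0.5 kg (it varies), dark rings near its ends. The origin is its middle, on the axis; its own y axis runs along the roller (x and z turn as it rolls). It starts lying on the level counter and rolls when nudged.
- honey_jar: Bystander: glass jar of amber honey with a red lid, 57 mm wide, 77 mm high; origin at the centre of its underside.
- egg_timer2: Bystander: red and white wind-up kitchen timer, 63 mm wide, 52 mm high; origin at the centre of its underside.
- tape_roll2: Bystander: flat-lying roll of cream masking tape, 104 mm wide, 25 mm high; origin at the centre of its underside.

How it is judged:
By the outcome, as a careful person would: the job done as asked, in the order asked, and still so for the second after the job is handed in, with the robot touching nothing.
It also fails if it takes over 72 s, if anything falls off the work surface, if the arm or the gripper's body presses on something with over 40 N, if the wrist force passes 120 N, or if a joint passes its speed limit or range.

### The arm

A 6-joint arm with a two-finger parallel gripper is mounted at the origin on a cart in front of the work surface, level with it; the furniture and walls round the work are solid. World frame = base frame: x ahead of the robot, y to its left, z up, the work surface at z = 0. Lengths are in m, angles in rad, forces in N, time in s.
With the tool pointing down it reaches from about 0.25 to 0.8 m from the base axis. Payload 3.9 kg.
Tool frame: the origin (TCP) lies midway between the tips of the shut fingers; the grasp point (between the pads) lies robot.grip_point_offset behind it (robot.grip_point_offset is the distance from the TCP to the grasp point, in m); z points along the fingers, y is the direction in which the jaws open and shut (so a half turn about z gives the same grasp; the last joint's range is limited). The gripper opens to 85 mm and grips with 20 to 120 N. Pads are 22 mm wide; open, the fingers measure 114 mm over their backs; the gripper's body (76 mm by 85 mm) begins 54 mm behind the grasp point. The pads swing forward as they close: fully open they stand 13 mm farther back than shut.
Start: joints at [-1.266, 0.26, -0.138, 1.173, 0, 1.571], TCP at [0.158, -0.501, 0.231] pointing down, gripper open.
Joint ranges: [-2.78, 2.78], [-0.83, 1.72], [-1.28, 1.37], [-1.9, 2.12], [-1.57, 1.48], [-3.14, 3.14]. Speed limits (rad/s): [2.57, 2.57, 3.14, 3.14, 3.14, 3.14].

### API

Orientations are given as a unit quaternion [x, y, z, w].
In Python, from station import robot, imaging gives the robot as it stands.
- The arm moves only by the tool drive_tool, never from a script. Its argument "motion" is a list of rows, each a list of 2 entries, a list of its own where there are three numbers: the shift along the world's x, y, z each as a share of 0.2 m, from -1 to 1, then the turn, a rotation vector about the world's x, y, z each as a share of 60 degrees, from -1 to 1. In form: [[[tx, ty, tz], [wx, wy, wz]], ...]. A call has 1 to 20 rows; each row is the pose to reach, as a shift and turn from the pose commanded when the call began; what a row does not reach only later rows make up. A row lasts 1/12 s, in which the tool goes at most 41.7 mm and 7.16 degrees, less where a joint would pass 70% of its speed; a pose out of reach is approached as far as the arm can. A call with a number of a shift or a turn outside -1 to 1 is refused whole. A call with a gripper value outside its range is refused whole. "hand" is the opening, from 0 (shut) to 1 (fully open), set as the call begins (left out, the last holds). The fingers move at their own pace and stop on an object; "squeeze" is the grip in N (left out, the last holds). Time passes only in rows, so rows that repeat a pose let the fingers close. It gives the time, the measured TCP pose, the force and the opening at its end, in the units of the state.
- robot.observe(): the state, without advancing time (a new reading comes with each control period).
- imaging.get_image(name): name is "side" or "top"; returns the picture (420x560x3 uint8, blue, green, red); there is no depth.
- imaging.camera_info(name): a dict with "fx", "fy", "cx", "cy" (pixels), "R" (3x3) and "t" (3): a world point X has camera coordinates R X + t. Camera axes: x right, y down, z forward; pixel columns grow to the right and rows downward; lengths in m; the calibration is good to about 2 mm. A picture is of the moment at which its call begins. camera_info takes no time and is no camera call.
- robot.close_job(): hands the job in, once; it reports no verdict.
The state is a dict: "t": time; "q": joint angles; "qd": joint speeds; "tau": joint torques, N m; "tcp_pos": TCP position; "ee_rot": TCP orientation; "contact_force": force on the tool from outside, world axes, zero at the start; "moment": the same for the moment, N m; "width": opening from 0.0 (shut) to 1.0 (fully open).
Only numpy, scipy, OpenCV 4.12 (cv2) and the standard library are available. Lean on these libraries where they do the work, as an engineer would, in place of code of your own. Each camera call takes 0.05 s, during which the arm holds its last target. There are 200 camera calls.

## Working session

There is one attempt and no reset: what is moved stays moved. The work goes in short steps, Python scripts to look and compute and a tool call to move; the robot and the scene stay as the last step left them, time stands still between calls to the robot, and variables do not carry over. Pictures are saved under pics/ and viewed, about 8 in all and at most 12, crops included, and the job is handed in when it is done.

Besides the shell and the picture viewer there is one more tool, called after "Emit:" as name(argument=value, ...), one argument or row to a line, values as JSON. drive_tool: Moves the arm, as the interface text tells. Its arguments: {"type":"object","properties":{"motion":{"type":"array"},"hand":{"type":"number"},"squeeze":{"type":"number"}},"required":["motion"]}

```bash
ls; mkdir -p pics; python3 - <<'E'
from station import robot, imaging
import cv2, numpy as np
for n in("top","side"):
    cv2.imwrite(f"pics/{n}0.png",imaging.get_image(n)); c=imaging.camera_info(n)
    R=np.array(c["R"]);print(n,c["fx"],c["cx"],c["cy"],R.round(3).tolist(),(-R.T@np.array(c["t"])).round(3))
print(robot.observe(),robot.grip_point_offset)
E
```

```text
pics
top 500.76932869457477 275.669886225776 216.94038990674107 [[-0.019, -1.0, -0.016], [-0.997, 0.02, -0.072], [0.072, 0.015, -0.997]] [ 0.444 -0.082  1.477]
side 415.0076069218515 280.5124577788862 210.35330883772272 [[-0.998, 0.052, -0.019], [0.043, 0.521, -0.852], [-0.034, -0.852, -0.523]] [0.615 0.957 0.712]
{'t': 0.1, 'q': array([-1.26597968e+00,  2.60614759e-01, -1.39263370e-01,  1.17271339e+00,
        1.26757210e-06,  1.57080032e+00]), 'qd': array([ 0.00025487, -0.00098955,  0.00330102,  0.0014405 ,  0.00075433,
       -0.00034672]), 'tau': array([-5.03851643e-04, -4.06508446e+01,  2.54527938e+01,  1.00757557e-02,
        3.72290674e-05, -4.35484480e-06]), 'tcp_pos': array([ 0.15737329, -0.50019707,  0.2305412 ]), 'ee_rot': array([ 9.88408220e-01,  1.51816943e-01, -1.35647815e-04, -8.87289731e-04]), 'contact_force': array([-0.05296593, -0.1146934 ,  0.49082628]), 'moment': array([0.01783289, 0.02211695, 0.02090583]), 'width': 0.9980297872755028} 0.0187
```

View pics/top0.png

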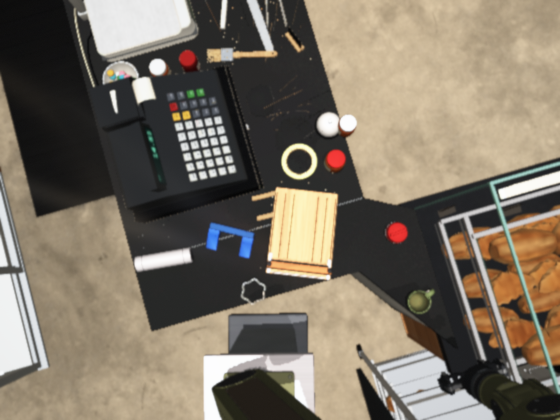

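View pics/side0.png

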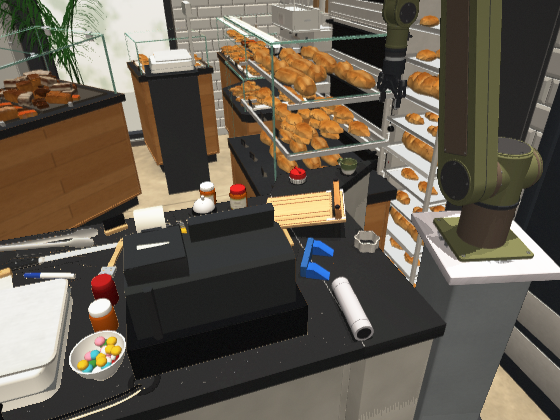

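Top view: board around (303,232) with its rail at the low edge (300,268), so uphill is toward the robot. The chock is at (230,240) with feet facing the robot, the roller at (163,259) and the tape at (299,161). I'll crop for a closer measurement.

```bash
python3 - <<'E'
import cv2
a=cv2.imread("pics/top0.png")[175:305,125:350]
cv2.imwrite("pics/c0.png",cv2.resize(a,None,fx=3.5,fy=3.5,interpolation=cv2.INTER_CUBIC))
a=cv2.imread("pics/side0.png")[170:350,240:390]
cv2.imwrite("pics/c1.png",cv2.resize(a,None,fx=3.3,fy=3.3,interpolation=cv2.INTER_CUBIC))
E
```

```text
(no output)
```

View pics/c0.png

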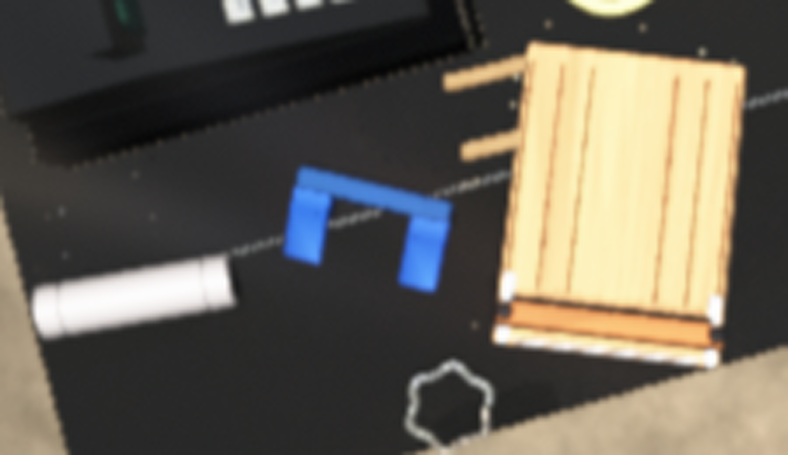

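View pics/c1.png

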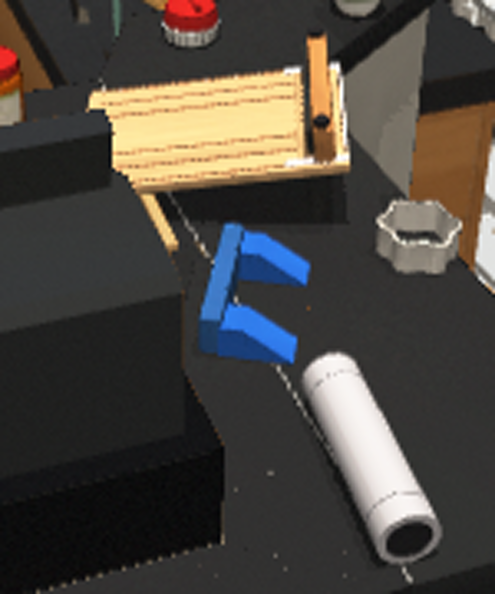

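Crop views: board plank corners at crop (529,42), (744,66), (717,365) and (495,340). Chock crossbar top corners are at (302,168) and (450,203), toes at (285,257) and (434,292). Roller ends are at about (41,312) and (231,281), and the rail top's downhill edge at (510,303)–(718,325).

```bash
cat > h.py <<'E'
import numpy as np, cv2
from scipy.optimize import least_squares
from scipy.spatial.transform import Rotation as Rn
from station import robot, imaging
def proj(n,X):
    c=imaging.camera_info(n); p=np.asarray(X)@np.array(c["R"]).T+np.array(c["t"])
    return np.c_[c["fx"]*p[:,0]/p[:,2]+c["cx"], c["fy"]*p[:,1]/p[:,2]+c["cy"]]
def fit(obs,guess):  # obs: list of (cam, body pts, px); returns x,y,yaw
    def f(v):
        R=Rn.from_euler("z",v[2]).as_matrix()
        return np.concatenate([(proj(n,np.array(P)@R.T+[v[0],v[1],0])-px).ravel() for n,P,px in obs])
    s=least_squares(f,guess); return s.x, np.abs(s.fun).max()
T=lambda a:np.array(a)/3.5+[125,175]-0.36
S=lambda a:np.array(a)/3.3+[240,170]-0.35
E
cat > m.py <<'E'
from h import *
# body frames, +x uphill / to the toes
bd=[[-.125,-.09,.03],[-.125,.09,.03],[.125,-.09,.07],[.125,.09,.07]]
# looking down with +x towards robot: body +y is world -y = image right
print("board",fit([("top",bd,T([(529,42),(744,66),(495,340),(717,365)]))],[.45,-.15,3.1]))
ck=[[-.0375,-.065,.036],[-.0375,.065,.036],[-.0195,-.065,.036],[-.0195,.065,.036],[.0375,-.065,0],[.0375,-.035,0],[.0375,.035,0],[.0375,.065,0]]
o=[("top",ck,T([(302,168),(450,203),(297,187),(448,218),(285,257),(320,265),(400,285),(434,292)]))]
print("chock",fit(o,[.4,.05,3]))
o2=[("side",[ck[0],ck[1],ck[4],ck[5],ck[6],ck[7]],S([(206,318),(231,224),(294,363),(290,340),(310,268),(303,262)]))]
print("chock2",fit(o2,[.4,.05,3]))
ro=[[-.022,-.08,.022],[.022,-.08,.022],[-.022,.08,.022],[.022,.08,.022]]
print("roller",fit([("top",ro,T([(34,289),(47,337),(227,257),(235,305)]))],[.37,.2,3.3]))
rs=[[0,-.08,.044],[0,.08,.044]]
E
python3 m.py
```

```text
board (array([ 0.5030028 , -0.13460638,  3.01174528]), np.float64(0.7622300893596616))
chock (array([0.48392018, 0.07561432, 2.89821405]), np.float64(1.5416245771765205))
chock2 (array([0.48202447, 0.0722812 , 2.90154378]), np.float64(4.486098684603547))
roller (array([0.43148092, 0.269085  , 3.29339432]), np.float64(0.8460684543019283))
```

```bash
python3 - <<'E'
import cv2, numpy as np
a=cv2.imread("pics/top0.png")[250:285,262:340]
b=cv2.imread("pics/side0.png")[175:230,300:350]
A=cv2.resize(a,None,fx=10,fy=8,interpolation=cv2.INTER_CUBIC)  # 280x780
B=cv2.resize(b,None,fx=6,fy=5,interpolation=cv2.INTER_CUBIC)
o=np.zeros((600,800,3),np.uint8);o[:280,:780]=A;o[300:575,:300]=B
cv2.imwrite("pics/c2.png",o)
g=cv2.imread("pics/top0.png")
for c in (280,300,320):print(c,[g[r,c].tolist() for r in range(256,280)])
E
```

```text
280 [[167, 228, 251], [165, 227, 250], [153, 213, 245], [124, 175, 221], [83, 116, 150], [62, 88, 126], [84, 136, 204], [106, 172, 240], [113, 183, 245], [116, 185, 246], [116, 184, 246], [107, 172, 240], [88, 142, 209], [102, 152, 204], [147, 206, 241], [189, 233, 251], [221, 238, 249], [201, 214, 227], [120, 131, 144], [58, 63, 72], [45, 48, 52], [45, 47, 50], [44, 46, 49], [44, 46, 48]]
300 [[190, 242, 253], [190, 242, 253], [190, 242, 253], [188, 241, 253], [176, 233, 251], [148, 205, 240], [103, 144, 185], [67, 92, 124], [78, 124, 183], [104, 168, 235], [117, 188, 247], [121, 194, 249], [124, 198, 250], [118, 189, 248], [95, 155, 227], [95, 145, 195], [146, 207, 237], [177, 233, 249], [181, 223, 241], [187, 205, 224], [156, 166, 178], [84, 89, 97], [47, 51, 55], [46, 48, 52]]
320 [[171, 231, 250], [165, 227, 248], [156, 218, 245], [146, 207, 240], [141, 200, 237], [141, 200, 237], [145, 204, 241], [144, 203, 240], [115, 162, 206], [71, 96, 124], [65, 99, 149], [95, 153, 227], [114, 184, 246], [120, 192, 249], [121, 195, 250], [118, 191, 248], [100, 164, 235], [87, 138, 198], [127, 185, 226], [167, 227, 247], [195, 234, 248], [230, 239, 245], [211, 214, 218], [117, 120, 124]]
```

View pics/c2.png

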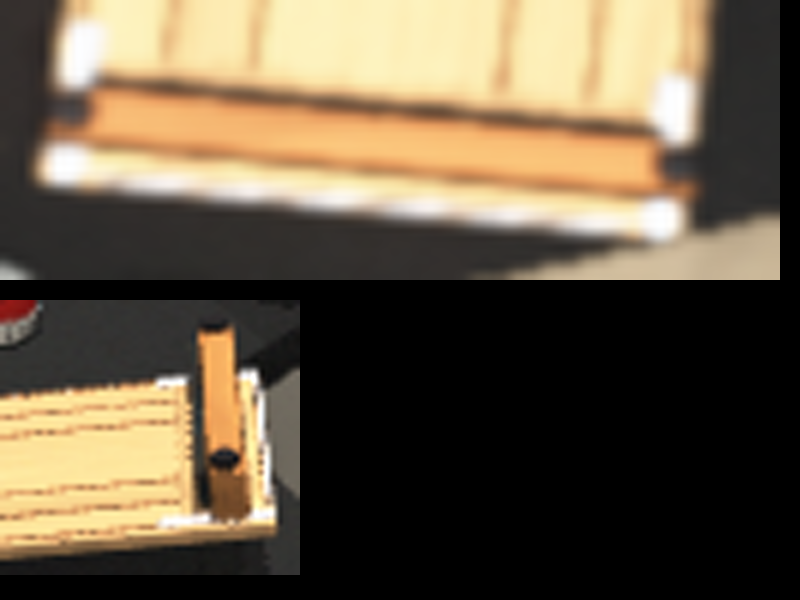

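The dark rubber face line runs along top px (280,259.8), (300,261.9), (320,264.3). The bar and its rubber face are visible behind the plank's last grooves.

```bash
cat >> h.py <<'E'
BP=np.array([.5030,-.1346,.05]); BY=3.0117
BR=Rn.from_euler("z",BY)*Rn.from_euler("y",-np.deg2rad(9))   # plank frame: x uphill, z normal
def plank(x,y,z): return BP+BR.apply([x,y,z])
def cmd(pos,Rt):  # shares for a move from the present pose to a tool pose
    s=robot.observe(); R0=Rn.from_quat(s["ee_rot"])
    print("shift",((pos-s["tcp_pos"])/.2).round(3),"turn",(np.rad2deg((Rt*R0.inv()).as_rotvec())/60).round(3),"t",round(s["t"],2),"F",s["contact_force"].round(1),"w",round(s["width"],3))
def tool(frame): # tool z = -frame z, tool y = -frame x (jaws along frame x), tool x = frame -y
    return frame*Rn.from_matrix(np.array([[0,-1,0],[-1,0,0],[0,0,-1.]]).T)
E
python3 - <<'E'
from h import *
for h in (.026,.032,.035):
    print(h,[round(float(least_squares(lambda v:(proj("top",[plank(v[0],v[1],h)])-px).ravel(),[.08,0]).x[0]),4) for px in ([280,259.8],[300,261.9],[320,264.3])])
C=Rn.from_euler("z",2.899)
g=np.array([.4830,.0740,0])+C.apply([-.0285,0,0]); print("bar",g)
print(tool(C).as_matrix()[:,0])
cmd(g+[0,0,.10],tool(C))
E
```

```text
0.026 [0.0906, 0.0902, 0.0906]
0.032 [0.0915, 0.0911, 0.0915]
0.035 [0.0919, 0.0915, 0.0919]
bar [0.51066548 0.06715373 0.        ]
[0.24022017 0.97071843 0.        ]
shift [ 1.766  2.837 -0.653] turn [-0.001 -0.001  0.977] t 0.1 F [-0.1 -0.1  0.5] w 0.998
```

Emit:
drive_tool(
  motion=[
    [[0.12,0.2,0],[0,0,0.12]],
    [[0.24,0.4,0],[0,0,0.24]],
    [[0.36,0.6,0],[0,0,0.36]],
    [[0.48,0.8,0],[0,0,0.48]],
    [[0.6,1,0],[0,0,0.58]],
    [[0.6,1,0],[0,0,0.58]],
    [[0.6,1,0],[0,0,0.58]],
  ],
  hand=1,
  squeeze=40,
)

```text
t: 0.68
tcp_pos: [0.2785, -0.2965, 0.231]
ee_rot: [0.897, 0.443, 0.001, -0.001]
contact_force: [0.2, -0.6, 0.2]
width: 1.001
```

Emit:
drive_tool(
  motion=[
    [[0.12,0.2,0],[0,0,0.1]],
    [[0.24,0.4,0],[0,0,0.2]],
    [[0.36,0.6,0],[0,0,0.3]],
    [[0.48,0.8,0],[0,0,0.397]],
    [[0.6,1,0],[0,0,0.397]],
    [[0.6,1,0],[0,0,0.397]],
  ],
)

```text
t: 1.18
tcp_pos: [0.399, -0.0983, 0.2312]
ee_rot: [0.787, 0.617, 0.001, -0.0]
contact_force: [0.7, -0.1, 1.0]
width: 0.999
```

Emit:
drive_tool(
  motion=[
    [[0.12,0.2,-0.1],[0,0,0]],
    [[0.24,0.4,-0.2],[0,0,0]],
    [[0.36,0.6,-0.35],[0,0,0]],
    [[0.566,0.837,-0.5],[0,0,0]],
    [[0.566,0.837,-0.65],[0,0,0]],
    [[0.566,0.837,-0.65],[0,0,0]],
    [[0.566,0.837,-0.65],[0,0,0]],
  ],
)

```text
t: 1.77
tcp_pos: [0.5106, 0.0691, 0.096]
ee_rot: [0.787, 0.618, -0.002, -0.002]
contact_force: [-0.5, -0.1, 0.2]
width: 1.004
```

```bash
python3 - <<'E'
from h import *
C=Rn.from_euler("z",2.899)
g=np.array([.4830,.0740,0])+C.apply([-.0285,0,0])
cmd(g+[0,0,.006],tool(C)); print(robot.observe()["q"].round(2))
a=imaging.get_image("top")[185:285,180:290]
cv2.imwrite("pics/c3.png",cv2.resize(a,None,fx=5,fy=5,interpolation=cv2.INTER_CUBIC))
E
```

```text
shift [ 0.   -0.01 -0.45] turn [-0.    -0.006 -0.003] t 1.77 F [-0.5 -0.1  0.2] w 1.004
[ 0.13  0.34 -0.39  0.84  0.    1.94]
```

View pics/c3.png

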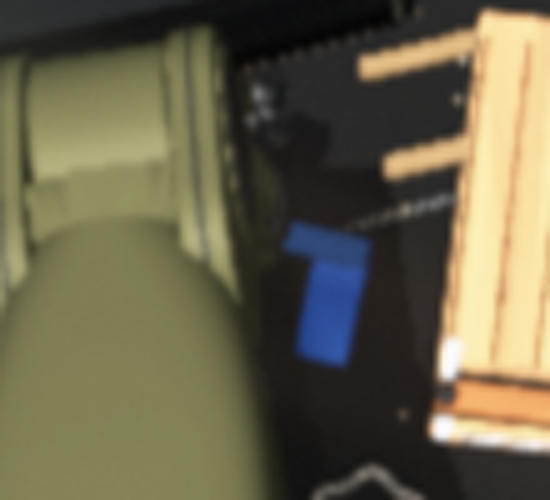

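The arm hides most of the chock; only its right foot shows. The measured pose leaves ample clearance, so I'll go down and grip.

Emit:
drive_tool(
  motion=[
    [[0,-0.01,-0.15],[0,0,0]],
    [[0,-0.01,-0.28],[0,0,0]],
    [[0,-0.01,-0.36],[0,0,0]],
    [[0,-0.01,-0.42],[0,0,0]],
    [[0,-0.01,-0.45],[0,0,0]],
    [[0,-0.01,-0.45],[0,0,0]],
    [[0,-0.01,-0.45],[0,0,0]],
  ],
)

```text
t: 2.4
tcp_pos: [0.5111, 0.0639, 0.0121]
ee_rot: [0.788, 0.616, 0.0, 0.0]
contact_force: [0.3, -0.1, -0.6]
width: 1.001
```

Emit:
drive_tool(
  motion=[
    [[0,0,0],[0,0,0]],
    [[0,0,0],[0,0,0]],
    [[0,0,0],[0,0,0]],
    [[0,0,0],[0,0,0]],
    [[0,0,0],[0,0,0]],
    [[0,0,0],[0,0,0]],
    [[0,0,0],[0,0,0]],
    [[0,0,0],[0,0,0]],
    [[0,0,0],[0,0,0]],
    [[0,0,0],[0,0,0]],
    [[0,0,0],[0,0,0]],
    [[0,0,0],[0,0,0]],
  ],
  hand=0,
  squeeze=40,
)

```text
t: 3.4
tcp_pos: [0.5108, 0.0647, 0.0117]
ee_rot: [0.788, 0.616, 0.0, -0.0]
contact_force: [-1.5, 0.6, 5.7]
width: 0.196
```

Emit:
drive_tool(
  motion=[
    [[0,0,0.1],[0,0,0]],
    [[0,0,0.25],[0,0,0]],
    [[0,0,0.45],[0,0,0]],
    [[0,0,0.65],[0,0,0]],
    [[0,0,0.85],[0,0,0]],
    [[0,0,0.85],[0,0,0]],
    [[0,0,0.85],[0,0,0]],
  ],
)

```text
t: 3.98
tcp_pos: [0.5126, 0.0648, 0.1832]
ee_rot: [0.788, 0.616, 0.002, 0.001]
contact_force: [0.1, 0.3, -4.1]
width: 0.198
```

```bash
python3 - <<'E'
from h import *
s=robot.observe();print(s)
cv2.imwrite("pics/s1.png",imaging.get_image("side")[130:370,200:480])
tr=tool(BR)
bx=.091-.075-.066  # crossbar centre on plank
for dz in(.06,.004):
    p=plank(bx,0,dz);print(p);cmd(p,tr)
E
```

```text
{'t': 3.9833, 'q': array([ 1.25848386e-01,  2.67796355e-01, -2.56569195e-01,  1.04129792e+00,
       -2.02283305e-04,  1.93941921e+00]), 'qd': array([ 4.48648902e-05,  4.16584860e-02, -8.51547563e-02, -1.63342897e-02,
        1.22272619e-03, -9.36306063e-04]), 'tau': array([ 1.70733518e-03, -4.40751064e+01,  2.72712153e+01,  1.71163883e-01,
        2.94908218e-02,  5.18773613e-04]), 'tcp_pos': array([0.51261342, 0.06478899, 0.18315386]), 'ee_rot': array([0.78752429, 0.61627827, 0.00215182, 0.00140229]), 'contact_force': array([ 0.14161101,  0.3027984 , -4.09585498]), 'moment': array([-0.02041167, -0.03212368, -0.00064916]), 'width': 0.19821318257069087}
[ 0.56127539 -0.14221241  0.10143958]
shift [ 0.253 -1.034 -0.398] turn [0.028 0.148 0.108] t 4.03 F [ 0.1  0.1 -4.4] w 0.2
[ 0.55258886 -0.1410777   0.04612903]
shift [ 0.21  -1.028 -0.674] turn [0.028 0.148 0.108] t 4.03 F [ 0.1  0.1 -4.4] w 0.2
```

View pics/s1.png

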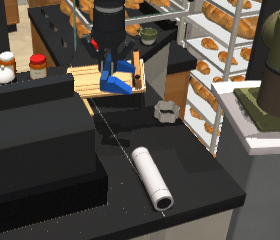

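Emit:
drive_tool(
  motion=[
    [[0.05,-0.2,0],[0.005,0.03,0.02]],
    [[0.1,-0.4,0],[0.011,0.06,0.04]],
    [[0.15,-0.6,0],[0.017,0.09,0.065]],
    [[0.2,-0.8,0],[0.022,0.12,0.085]],
    [[0.25,-1,-0.1],[0.028,0.148,0.108]],
    [[0.25,-1,-0.2],[0.028,0.148,0.108]],
    [[0.25,-1,-0.3],[0.028,0.148,0.108]],
    [[0.25,-1,-0.3],[0.028,0.148,0.108]],
    [[0.25,-1,-0.3],[0.028,0.148,0.108]],
  ],
)

```text
t: 4.78
tcp_pos: [0.5577, -0.1349, 0.1179]
ee_rot: [0.749, 0.657, -0.054, -0.063]
contact_force: [0.9, 0.4, -3.3]
width: 0.203
```

```bash
python3 - <<'E'
from h import *
tr=tool(BR)
bx=.091-.075-.066
for dz in(.03,.0165,.0117):
    cmd(plank(bx,0.001,dz),tr)
s=robot.observe();print(s["moment"],s["tcp_pos"])
E
```

```text
shift [-0.006 -0.039 -0.23 ] turn [-0.002 -0.008  0.   ] t 4.78 F [ 0.9  0.4 -3.3] w 0.203
shift [-0.017 -0.037 -0.297] turn [-0.002 -0.008  0.   ] t 4.78 F [ 0.9  0.4 -3.3] w 0.203
shift [-0.02  -0.037 -0.321] turn [-0.002 -0.008  0.   ] t 4.78 F [ 0.9  0.4 -3.3] w 0.203
[-0.06193974 -0.28805959  0.023222  ] [ 0.55773108 -0.13486217  0.11788714]
```

Emit:
drive_tool(
  motion=[
    [[-0.003,-0.038,-0.1],[-0.002,-0.008,0]],
    [[-0.006,-0.038,-0.2],[-0.002,-0.008,0]],
    [[-0.01,-0.038,-0.24],[-0.002,-0.008,0]],
    [[-0.013,-0.038,-0.27],[-0.002,-0.008,0]],
    [[-0.013,-0.038,-0.27],[-0.002,-0.008,0]],
    [[-0.013,-0.038,-0.27],[-0.002,-0.008,0]],
    [[-0.013,-0.038,-0.27],[-0.002,-0.008,0]],
  ],
)

```text
t: 5.37
tcp_pos: [0.5591, -0.1429, 0.0685]
ee_rot: [0.749, 0.658, -0.049, -0.055]
contact_force: [0.1, -0.0, -3.3]
width: 0.203
```

```bash
python3 - <<'E'
from h import *
tr=tool(BR)
bx=.091-.075-.066
for dz in(.0165,.0117):
    cmd(plank(bx,0.001,dz),tr)
cv2.imwrite("pics/s2.png",cv2.resize(imaging.get_image("side")[180:250,250:370],None,fx=5,fy=5,interpolation=cv2.INTER_CUBIC))
E
```

```text
shift [-0.023  0.003 -0.05 ] turn [ 0.002  0.009 -0.001] t 5.37 F [ 0.1 -0.  -3.3] w 0.203
shift [-0.027  0.003 -0.074] turn [ 0.002  0.009 -0.001] t 5.37 F [ 0.1 -0.  -3.3] w 0.203
```

View pics/s2.png

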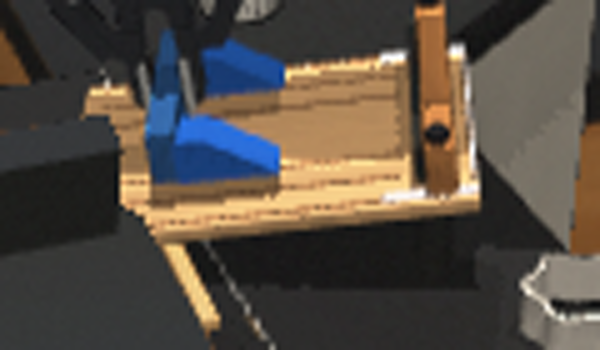

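The chock hangs over the slope with its toe toward the rail: toe at about (280,165), rail face at about (412,160), gap about one chock length (≈75 mm). I'll lower it in steps.

Emit:
drive_tool(
  motion=[
    [[-0.01,0.002,-0.02],[0.002,0.009,0]],
    [[-0.02,0.002,-0.04],[0.002,0.009,0]],
    [[-0.023,0.003,-0.05],[0.002,0.009,0]],
    [[-0.023,0.003,-0.056],[0.002,0.009,0]],
    [[-0.025,0.003,-0.062],[0.002,0.009,0]],
    [[-0.025,0.003,-0.062],[0.002,0.009,0]],
    [[-0.025,0.003,-0.062],[0.002,0.009,0]],
  ],
)

```text
t: 6.0
tcp_pos: [0.5531, -0.1424, 0.0548]
ee_rot: [0.749, 0.658, -0.052, -0.06]
contact_force: [-0.3, 0.0, -3.6]
width: 0.199
```

Emit:
drive_tool(
  motion=[
    [[0,0,-0.004],[0,0,0]],
    [[0,0,-0.008],[0,0,0]],
    [[-0.001,0,-0.012],[0,0,0]],
    [[-0.001,0,-0.012],[0,0,0]],
    [[-0.001,0,-0.012],[0,0,0]],
  ],
)

```text
t: 6.42
tcp_pos: [0.5534, -0.1424, 0.0534]
ee_rot: [0.749, 0.658, -0.052, -0.059]
contact_force: [-2.0, 0.7, 6.0]
width: 0.203
```

Emit:
drive_tool(
  motion=[
    [[0,0,-0.004],[0,0,0]],
    [[0,0,-0.008],[0,0,0]],
    [[-0.001,0,-0.008],[0,0,0]],
    [[-0.001,0,-0.008],[0,0,0]],
  ],
)

```text
t: 6.75
tcp_pos: [0.5534, -0.1425, 0.0534]
ee_rot: [0.749, 0.658, -0.052, -0.059]
contact_force: [-2.1, 1.3, 13.1]
width: 0.201
```

Emit:
drive_tool(
  motion=[
    [[0,0,0.004],[0,0,0]],
    [[0,0,0.008],[0,0,0]],
    [[0,0,0.008],[0,0,0]],
    [[0,0,0.008],[0,0,0]],
    [[0,0,0.008],[0,0,0]],
    [[0,0,0.008],[0,0,0]],
    [[0,0,0.008],[0,0,0]],
    [[0,0,0.008],[0,0,0]],
    [[0,0,0.008],[0,0,0]],
  ],
  hand=1,
)

```text
t: 7.5
tcp_pos: [0.5527, -0.1424, 0.0524]
ee_rot: [0.749, 0.658, -0.052, -0.06]
contact_force: [1.1, -0.5, 0.6]
width: 1.0
```

Emit:
drive_tool(
  motion=[
    [[0.015,-0.002,0.1],[0,0,0]],
    [[0.03,-0.004,0.2],[0,0,0]],
    [[0.06,-0.008,0.4],[0,0,0]],
    [[0.09,-0.01,0.6],[0,0,0]],
    [[0.09,-0.01,0.8],[0,0,0]],
    [[0.09,-0.01,0.8],[0,0,0]],
  ],
)

```text
t: 8.0
tcp_pos: [0.5747, -0.1453, 0.2208]
ee_rot: [0.749, 0.658, -0.048, -0.054]
contact_force: [1.1, -0.0, 0.6]
width: 1.002
```

```bash
python3 - <<'E'
from h import *
r=Rn.from_euler("z",3.2934)
cmd(np.array([.4315,.2691,.12]),tool(r)); print(robot.observe()["tcp_pos"])
E
```

```text
shift [-0.716  2.072 -0.504] turn [ 0.003 -0.139  0.268] t 8.0 F [ 1.1 -0.   0.6] w 1.002
[ 0.57467645 -0.14534526  0.22084665]
```

Emit:
drive_tool(
  motion=[
    [[-0.15,0.1,0],[0,-0.03,0.06]],
    [[-0.3,0.25,0],[0,-0.06,0.12]],
    [[-0.45,0.4,0],[0.001,-0.09,0.18]],
    [[-0.6,0.55,0],[0.002,-0.12,0.24]],
    [[-0.7,0.75,0],[0.003,-0.139,0.268]],
    [[-0.716,1,0],[0.003,-0.139,0.268]],
    [[-0.716,1,0],[0.003,-0.139,0.268]],
  ],
)

```text
t: 8.58
tcp_pos: [0.4248, 0.059, 0.2129]
ee_rot: [0.65, 0.76, -0.004, -0.006]
contact_force: [0.7, 0.4, -0.1]
width: 1.0
```

Emit:
drive_tool(
  motion=[
    [[0,0.2,0],[0,0,0]],
    [[0,0.4,0],[0,0,0]],
    [[0,0.6,-0.1],[0,0,0]],
    [[0,0.8,-0.2],[0,0,0]],
    [[0,1,-0.3],[0,0,0]],
    [[0,1,-0.4],[0,0,0]],
    [[0,1,-0.4],[0,0,0]],
  ],
)

```text
t: 9.17
tcp_pos: [0.425, 0.2569, 0.1286]
ee_rot: [0.65, 0.76, -0.007, -0.006]
contact_force: [-1.4, -0.1, 1.0]
width: 1.001
```

```bash
python3 - <<'E'
from h import *
r=Rn.from_euler("z",3.2934)
cmd(np.array([.4315,.2691,.006]),tool(r)); print(robot.observe()["tcp_pos"])
t=imaging.get_image("top");s=imaging.get_image("side")
A=cv2.resize(t[175:290,125:345],None,fx=3,fy=3,interpolation=cv2.INTER_CUBIC)
cv2.imwrite("pics/t3.png",A);cv2.imwrite("pics/s3.png",s)
E
```

```text
shift [ 0.033  0.061 -0.613] turn [ 0.003 -0.018 -0.004] t 9.17 F [-1.4 -0.1  1. ] w 1.001
[0.42497987 0.25689227 0.12862518]
```

View pics/t3.png

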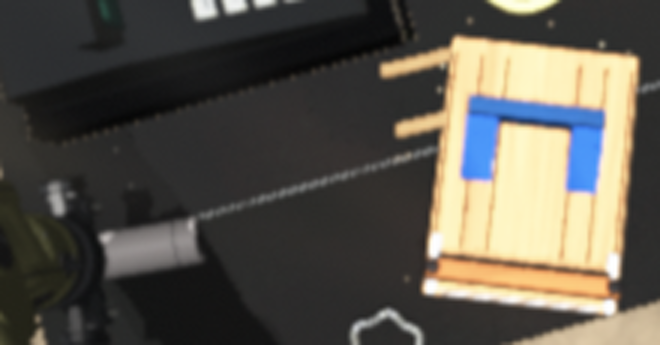

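Chock seen on the plank: toe midpoint (531,186), about 4 px (≈4 mm) left of the plank's centre, and about 75 mm clear of the rail face at row ~262. The gripper straddles the roller at the left. Descending to grip.

Emit:
drive_tool(
  motion=[
    [[0.033,0.06,-0.1],[0,-0.018,0]],
    [[0.033,0.06,-0.25],[0,-0.018,0]],
    [[0.033,0.06,-0.4],[0,-0.018,0]],
    [[0.033,0.06,-0.52],[0,-0.018,0]],
    [[0.033,0.06,-0.6],[0,-0.018,0]],
    [[0.033,0.06,-0.61],[0,-0.018,0]],
    [[0.033,0.06,-0.61],[0,-0.018,0]],
    [[0.033,0.06,-0.61],[0,-0.018,0]],
  ],
)

```text
t: 9.93
tcp_pos: [0.4356, 0.2676, 0.0122]
ee_rot: [0.652, 0.758, 0.003, 0.003]
contact_force: [0.6, -0.4, 0.5]
width: 0.999
```

```bash
python3 - <<'E'
from h import *
cmd(np.array([.4315,.2691,.003]),tool(Rn.from_euler("z",3.2934)))
for q in [(462,179),(490,182),(568,190),(600,193)]:
    px=np.array(q)/3+[125,175]-.33
    print((least_squares(lambda v:(proj("top",[plank(v[0],v[1],.0015)])-px).ravel(),[.0,0]).x).round(4))
E
```

```text
shift [-0.021  0.008 -0.046] turn [-0.001  0.007  0.001] t 9.93 F [ 0.6 -0.4  0.5] w 0.999
[ 0.0151 -0.0657]
[ 0.015 -0.039]
[0.0143 0.0351]
[0.0138 0.0654]
```

Emit:
drive_tool(
  motion=[
    [[-0.02,0.008,-0.03],[0,0.007,0]],
    [[-0.02,0.008,-0.046],[0,0.007,0]],
    [[-0.02,0.008,-0.046],[0,0.007,0]],
    [[-0.02,0.008,-0.046],[0,0.007,0]],
  ],
)

```text
t: 10.27
tcp_pos: [0.4302, 0.2693, 0.0016]
ee_rot: [0.651, 0.759, -0.001, -0.001]
contact_force: [0.2, -0.1, -0.2]
width: 0.999
```

Emit:
drive_tool(
  motion=[
    [[0,0,0],[0,0,0]],
    [[0,0,0],[0,0,0]],
    [[0,0,0],[0,0,0]],
    [[0,0,0],[0,0,0]],
    [[0,0,0],[0,0,0]],
    [[0,0,0],[0,0,0]],
    [[0,0,0],[0,0,0]],
    [[0,0,0],[0,0,0]],
    [[0,0,0],[0,0,0]],
    [[0,0,0],[0,0,0]],
  ],
  hand=0,
  squeeze=40,
)

```text
t: 11.1
tcp_pos: [0.4306, 0.2694, 0.0017]
ee_rot: [0.652, 0.759, -0.0, -0.0]
contact_force: [-0.2, -0.7, 6.0]
width: 0.505
```

Emit:
drive_tool(
  motion=[
    [[0,0,0.1],[0,0,0]],
    [[0,0,0.25],[0,0,0]],
    [[0,0,0.45],[0,0,0]],
    [[0,0,0.65],[0,0,0]],
    [[0,0,0.85],[0,0,0]],
    [[0,0,1],[0,0,0]],
    [[0,0,1],[0,0,0]],
    [[0,0,1],[0,0,0]],
  ],
)

```text
t: 11.77
tcp_pos: [0.4306, 0.2696, 0.202]
ee_rot: [0.651, 0.759, 0.0, -0.0]
contact_force: [0.1, -0.2, -4.7]
width: 0.5
```

```bash
python3 - <<'E'
from h import *
s=robot.observe();print(s["moment"],s["tcp_pos"],s["width"])
cv2.imwrite("pics/t4.png",cv2.resize(imaging.get_image("top")[200:320,100:260],None,fx=4,fy=4,interpolation=cv2.INTER_CUBIC))
cmd(plank(.0145+.009,0,.08),tool(BR))
cmd(plank(.0145+.009,0,.006),tool(BR))
E
```

```text
[ 0.03021652 -0.03857515  0.06193621] [0.43064983 0.2696438  0.20198442] 0.49967048018539667
shift [ 0.316 -2.01  -0.337] turn [-0.001  0.146 -0.268] t 11.82 F [-0.9  0.4 -5. ] w 0.501
shift [ 0.258 -2.002 -0.702] turn [-0.001  0.146 -0.268] t 11.82 F [-0.9  0.4 -5. ] w 0.501
```

View pics/t4.png

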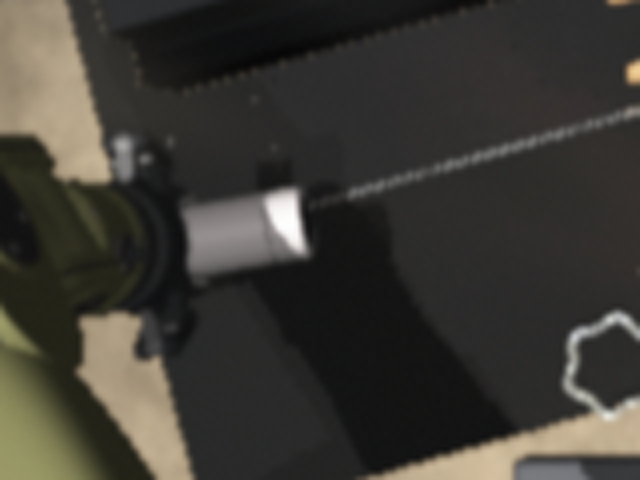

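The roller is held (weight ≈4.9 N); its right end is at top px (177,255). Carrying it to the board.

Emit:
drive_tool(
  motion=[
    [[0.03,-0.2,0],[0,0.02,-0.04]],
    [[0.06,-0.4,0],[0,0.04,-0.08]],
    [[0.09,-0.6,0],[0,0.06,-0.11]],
    [[0.12,-0.8,0],[0,0.08,-0.15]],
    [[0.15,-1,0],[0,0.1,-0.18]],
    [[0.15,-1,0],[0,0.1,-0.18]],
  ],
)

```text
t: 12.32
tcp_pos: [0.4594, 0.0621, 0.198]
ee_rot: [0.722, 0.689, -0.039, -0.041]
contact_force: [-0.1, 0.6, -4.5]
width: 0.501
```

Emit:
drive_tool(
  motion=[
    [[0.03,-0.2,0],[0,0.01,-0.02]],
    [[0.06,-0.4,0],[0,0.02,-0.04]],
    [[0.09,-0.6,0],[0,0.03,-0.06]],
    [[0.13,-0.8,0],[0,0.046,-0.09]],
    [[0.165,-1,-0.1],[0,0.046,-0.09]],
    [[0.165,-1,-0.2],[0,0.046,-0.09]],
    [[0.165,-1,-0.25],[0,0.046,-0.09]],
    [[0.165,-1,-0.25],[0,0.046,-0.09]],
    [[0.165,-1,-0.25],[0,0.046,-0.09]],
  ],
)

```text
t: 13.07
tcp_pos: [0.491, -0.1292, 0.1496]
ee_rot: [0.749, 0.657, -0.052, -0.061]
contact_force: [-0.1, 0.3, -4.2]
width: 0.504
```

```bash
python3 - <<'E'
from h import *
px=np.array([308,222])/4+[100,200]
e=least_squares(lambda v:(proj("top",[[v[0],v[1],.223]])-px).ravel(),[.4,.2]).x
d=e-np.array([.4306,.2696]);print("end from tcp",d,np.hypot(*d))
for x,z in ((.026,.03),(.026,.010),(.026,.004)): cmd(plank(x,0,z),tool(BR))
E
```

```text
end from tcp [ 0.01189019 -0.08311967] 0.08396580132628946
shift [-0.044 -0.013 -0.329] turn [-0.003 -0.003  0.001] t 13.07 F [-0.1  0.3 -4.2] w 0.504
shift [-0.06  -0.011 -0.428] turn [-0.003 -0.003  0.001] t 13.07 F [-0.1  0.3 -4.2] w 0.504
shift [-0.064 -0.011 -0.458] turn [-0.003 -0.003  0.001] t 13.07 F [-0.1  0.3 -4.2] w 0.504
```

Emit:
drive_tool(
  motion=[
    [[-0.02,-0.003,-0.1],[-0.003,-0.003,0]],
    [[-0.035,-0.003,-0.22],[-0.003,-0.003,0]],
    [[-0.045,-0.003,-0.32],[-0.003,-0.003,0]],
    [[-0.055,-0.003,-0.38],[-0.003,-0.003,0]],
    [[-0.058,-0.003,-0.42],[-0.003,-0.003,0]],
    [[-0.058,-0.003,-0.42],[-0.003,-0.003,0]],
    [[-0.058,-0.003,-0.42],[-0.003,-0.003,0]],
  ],
)

```text
t: 13.65
tcp_pos: [0.482, -0.1306, 0.068]
ee_rot: [0.75, 0.658, -0.05, -0.056]
contact_force: [-0.3, -0.2, -3.9]
width: 0.5
```

```bash
python3 - <<'E'
from h import *
print(robot.observe()["tcp_pos"], BR.inv().apply(robot.observe()["tcp_pos"]-BP))
for x,z in ((.026,.005),(.026,.002),(.026,0)): cmd(plank(x,-.002,z),tool(BR))
E
```

```text
[ 0.48202654 -0.13064451  0.06802671] [ 0.02386677 -0.00120553  0.01447129]
shift [-0.017  0.006 -0.045] turn [0.002 0.006 0.   ] t 13.65 F [-0.3 -0.2 -3.9] w 0.5
shift [-0.02   0.007 -0.06 ] turn [0.002 0.006 0.   ] t 13.65 F [-0.3 -0.2 -3.9] w 0.5
shift [-0.021  0.007 -0.07 ] turn [0.002 0.006 0.   ] t 13.65 F [-0.3 -0.2 -3.9] w 0.5
```

Emit:
drive_tool(
  motion=[
    [[-0.006,0.003,-0.02],[0.002,0.006,0]],
    [[-0.014,0.006,-0.04],[0.002,0.006,0]],
    [[-0.018,0.006,-0.048],[0.002,0.006,0]],
    [[-0.018,0.006,-0.054],[0.002,0.006,0]],
    [[-0.018,0.006,-0.054],[0.002,0.006,0]],
    [[-0.018,0.006,-0.054],[0.002,0.006,0]],
  ],
)

```text
t: 14.15
tcp_pos: [0.478, -0.1303, 0.0566]
ee_rot: [0.75, 0.657, -0.052, -0.059]
contact_force: [-0.5, -0.3, -4.3]
width: 0.5
```

Emit:
drive_tool(
  motion=[
    [[0,0,-0.003],[0,0,0]],
    [[0,0,-0.006],[0,0,0]],
    [[-0.001,0,-0.006],[0,0,0]],
    [[-0.001,0,-0.006],[0,0,0]],
  ],
)

```text
t: 14.48
tcp_pos: [0.4781, -0.1303, 0.0555]
ee_rot: [0.75, 0.657, -0.052, -0.059]
contact_force: [0.6, -0.7, -2.8]
width: 0.505
```

Emit:
drive_tool(
  motion=[
    [[0,0,-0.003],[0,0,0]],
    [[0,0,-0.005],[0,0,0]],
    [[0,0,-0.005],[0,0,0]],
    [[0,0,-0.005],[0,0,0]],
  ],
)

```text
t: 14.82
tcp_pos: [0.4781, -0.1303, 0.0554]
ee_rot: [0.75, 0.657, -0.051, -0.059]
contact_force: [-0.3, 0.9, 5.7]
width: 0.499
```

```bash
python3 - <<'E'
from h import *
s=robot.observe()
print(BR.inv().apply(s["tcp_pos"]-BP), BR.inv().apply(s["contact_force"]))
print("downhill unit share per mm", BR.apply([-.001,0,0])/.2)
E
```

```text
[ 0.02573156 -0.00101678  0.0014031 ] [ 1.32233952 -0.89740799  5.54412505]
downhill unit share per mm [ 0.00489684 -0.00063967 -0.00078217]
```

Emit:
drive_tool(
  motion=[
    [[0.005,-0.001,0.002],[0,0,0]],
    [[0.005,-0.001,0.002],[0,0,0]],
    [[0.01,-0.001,0.001],[0,0,0]],
    [[0.01,-0.001,0.001],[0,0,0]],
    [[0.01,-0.001,0.001],[0,0,0]],
  ],
)

```text
t: 15.23
tcp_pos: [0.4782, -0.1303, 0.0554]
ee_rot: [0.75, 0.657, -0.053, -0.06]
contact_force: [-5.2, 0.6, 10.2]
width: 0.501
```

```bash
cat > p.py <<'E'
from h import *
s=robot.observe()
print(BR.inv().apply(s["tcp_pos"]-BP).round(4), BR.inv().apply(s["contact_force"]).round(1),s["t"])
E
python3 p.py
```

```text
[ 0.0257 -0.001   0.0014] [6.7 0.1 9.3] 15.2333
```

Emit:
drive_tool(
  motion=[
    [[0,0,0.002],[0,0,0]],
    [[0,0,0.005],[0,0,0]],
    [[0,0,0.006],[0,0,0]],
    [[0,0,0.006],[0,0,0]],
    [[0,0,0.006],[0,0,0]],
  ],
)

```text
t: 15.65
tcp_pos: [0.4791, -0.1303, 0.0554]
ee_rot: [0.75, 0.657, -0.052, -0.06]
contact_force: [-2.9, -0.3, -0.9]
width: 0.502
```

```bash
python3 p.py
```

```text
[ 0.0248 -0.0011  0.0015] [ 2.6  0.7 -1.4] 15.65
```

Emit:
drive_tool(
  motion=[
    [[0.005,-0.001,0],[0,0,0]],
    [[0.005,-0.001,0],[0,0,0]],
    [[0.01,-0.001,-0.001],[0,0,0]],
    [[0.01,-0.001,-0.001],[0,0,0]],
    [[0.01,-0.001,-0.001],[0,0,0]],
  ],
)

```text
t: 16.07
tcp_pos: [0.4821, -0.1306, 0.0553]
ee_rot: [0.75, 0.657, -0.052, -0.059]
contact_force: [-1.1, -0.8, -3.8]
width: 0.5
```

```bash
python3 p.py;  python3 - <<'E'
from h import *
cv2.imwrite("pics/s4.png",cv2.resize(imaging.get_image("side")[170:250,260:360],None,fx=6,fy=6,interpolation=cv2.INTER_CUBIC))
E
```

```text
[ 0.0218 -0.0013  0.0019] [ 0.4  0.9 -3.9] 16.0667
```

View pics/s4.png

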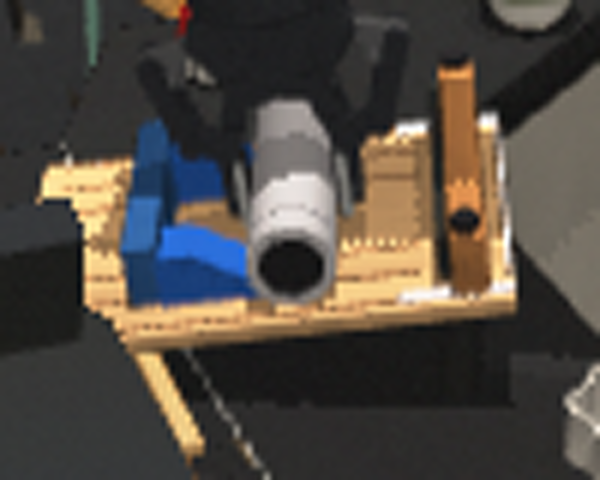

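Side view: the roller (end at (290,265)) sits on the plank with its left edge at the chock's ramp tip (250,265). Closing the last millimetres by feel.

Emit:
drive_tool(
  motion=[
    [[0.002,0,-0.001],[0,0,0]],
    [[0.004,-0.001,-0.002],[0,0,0]],
    [[0.006,-0.001,-0.003],[0,0,0]],
    [[0.006,-0.001,-0.003],[0,0,0]],
  ],
)

```text
t: 16.45
tcp_pos: [0.4824, -0.1306, 0.0553]
ee_rot: [0.75, 0.657, -0.052, -0.06]
contact_force: [-4.7, 1.2, 4.8]
width: 0.497
```

```bash
python3 p.py
```

```text
[ 0.0216 -0.0013  0.002 ] [ 5.5 -0.6  4. ] 16.45
```

Emit:
drive_tool(
  motion=[
    [[0,0,0.002],[0,0,0]],
    [[0,0,0.003],[0,0,0]],
    [[0,0,0.003],[0,0,0]],
    [[0,0,0.003],[0,0,0]],
  ],
)

```text
t: 16.78
tcp_pos: [0.4834, -0.1308, 0.0553]
ee_rot: [0.75, 0.657, -0.052, -0.059]
contact_force: [-1.3, -0.2, -3.2]
width: 0.498
```

```bash
python3 p.py
```

```text
[ 0.0205 -0.0012  0.0021] [ 0.8  0.4 -3.4] 16.7833
```

```bash
cat > b.py <<'E'
from h import *
im=imaging.get_image("side");cv2.imwrite("pics/s5.png",im)
for n in ("s3","s5"):
    a=cv2.imread(f"pics/{n}.png")[185:225,275:310].astype(int)
    a=cv2.resize(a.astype(np.uint8),None,fx=8,fy=8,interpolation=cv2.INTER_CUBIC).astype(int)
    m=(a[...,0]>a[...,2]*1.4+15)
    print(n,[ (r/8+185, m[r].nonzero()[0].min()/8+275 if m[r].any() else None, m[r].nonzero()[0].max()/8+275 if m[r].any() else None) for r in range(176,280,16)])
E
python3 b.py
```

```text
s3 [(207.0, np.float64(281.75), np.float64(289.75)), (209.0, np.float64(281.375), np.float64(296.75)), (211.0, np.float64(281.25), np.float64(301.75)), (213.0, np.float64(281.5), np.float64(306.875)), (215.0, np.float64(282.125), np.float64(307.75)), (217.0, np.float64(282.375), np.float64(307.75)), (219.0, np.float64(282.5), np.float64(301.375))]
s5 [(207.0, np.float64(280.625), np.float64(288.625)), (209.0, np.float64(280.25), np.float64(296.375)), (211.0, np.float64(280.125), np.float64(300.5)), (213.0, np.float64(280.5), np.float64(300.625)), (215.0, np.float64(281.125), np.float64(300.625)), (217.0, np.float64(281.375), np.float64(301.0)), (219.0, np.float64(281.5), np.float64(302.25))]
```

Emit:
drive_tool(
  motion=[
    [[0,0,-0.002],[0,0,0]],
    [[0,0,-0.003],[0,0,0]],
    [[0,0,-0.003],[0,0,0]],
  ],
)

```text
t: 17.08
tcp_pos: [0.4833, -0.1309, 0.0553]
ee_rot: [0.75, 0.657, -0.051, -0.059]
contact_force: [-2.1, 1.0, 1.6]
width: 0.502
```

Emit:
drive_tool(
  motion=[
    [[0,0,0],[0,0,0]],
    [[0,0,0],[0,0,0]],
    [[0,0,0],[0,0,0]],
    [[0,0,0],[0,0,0]],
    [[0,0,0],[0,0,0]],
    [[0,0,0],[0,0,0]],
    [[0,0,0],[0,0,0]],
    [[0,0,0],[0,0,0]],
  ],
  hand=0.82,
)

```text
t: 17.75
tcp_pos: [0.483, -0.1308, 0.0549]
ee_rot: [0.75, 0.657, -0.052, -0.059]
contact_force: [-0.6, 0.1, 0.2]
width: 0.819
```

```bash
python3 p.py; python3 b.py
```

```text
[ 0.0208 -0.0012  0.0017] [ 0.6 -0.   0.1] 17.75
s3 [(207.0, np.float64(281.75), np.float64(289.75)), (209.0, np.float64(281.375), np.float64(296.75)), (211.0, np.float64(281.25), np.float64(301.75)), (213.0, np.float64(281.5), np.float64(306.875)), (215.0, np.float64(282.125), np.float64(307.75)), (217.0, np.float64(282.375), np.float64(307.75)), (219.0, np.float64(282.5), np.float64(301.375))]
s5 [(207.0, np.float64(280.5), np.float64(288.625)), (209.0, np.float64(280.25), np.float64(296.375)), (211.0, np.float64(280.125), np.float64(300.75)), (213.0, np.float64(280.375), np.float64(301.0)), (215.0, np.float64(281.125), np.float64(301.0)), (217.0, np.float64(281.375), np.float64(301.125)), (219.0, np.float64(281.5), np.float64(302.5))]
```

Emit:
drive_tool(
  motion=[
    [[0.005,0,0.03],[0,0,0]],
    [[0.016,-0.002,0.1],[0,0,0]],
    [[0.04,-0.005,0.25],[0,0,0]],
    [[0.065,-0.008,0.4],[0,0,0]],
    [[0.08,-0.01,0.5],[0,0,0]],
    [[0.08,-0.01,0.5],[0,0,0]],
    [[0.08,-0.01,0.5],[0,0,0]],
  ],
)

```text
t: 18.38
tcp_pos: [0.5003, -0.1331, 0.1564]
ee_rot: [0.75, 0.657, -0.051, -0.058]
contact_force: [-0.4, -0.8, -0.8]
width: 0.821
```

```bash
python3 p.py; python3 b.py|tail -1; cat >>h.py <<'E'
TP=Rn.from_rotvec(BR.apply([0,0,np.pi/2]))*tool(BR)
E
python3 - <<'E'
from h import *
cmd(plank(-.092,0,.10),TP)
a=imaging.get_image("top")[225:285,265:345]
g=a.mean(2)
cv2.imwrite("pics/t5.png",cv2.resize(a,None,fx=8,fy=8))
E
```

```text
[ 0.0195 -0.0011  0.1046] [ 0.2  0.8 -0.8] 18.3833
s5 [(207.0, np.float64(280.5), np.float64(288.625)), (209.0, np.float64(280.25), np.float64(296.25)), (211.0, np.float64(280.125), np.float64(300.75)), (213.0, np.float64(280.375), np.float64(301.0)), (215.0, np.float64(281.125), np.float64(301.0)), (217.0, np.float64(281.375), np.float64(301.125)), (219.0, np.float64(281.5), np.float64(302.5))]
shift [ 0.548 -0.078 -0.104] turn [ 0.232 -0.03   1.483] t 18.43 F [ 0.7  0.5 -0.1] w 0.82
```

Emit:
drive_tool(
  motion=[
    [[0.07,-0.01,0.02],[0.017,-0.002,0.11]],
    [[0.14,-0.02,0.02],[0.034,-0.004,0.22]],
    [[0.21,-0.03,0.02],[0.051,-0.007,0.33]],
    [[0.28,-0.04,0.02],[0.069,-0.009,0.44]],
    [[0.35,-0.05,0.02],[0.086,-0.011,0.55]],
    [[0.42,-0.06,0.02],[0.103,-0.013,0.66]],
    [[0.49,-0.07,0],[0.12,-0.016,0.77]],
    [[0.548,-0.078,0],[0.139,-0.018,0.89]],
    [[0.548,-0.078,0],[0.139,-0.018,0.89]],
    [[0.548,-0.078,0],[0.139,-0.018,0.89]],
  ],
  hand=0.5,
)

```text
t: 19.32
tcp_pos: [0.6075, -0.1482, 0.1531]
ee_rot: [0.371, 0.925, -0.02, -0.078]
contact_force: [0.2, 0.3, -0.7]
width: 0.5
```

Emit:
drive_tool(
  motion=[
    [[0,0,0],[0.017,-0.002,0.11]],
    [[0,0,-0.02],[0.034,-0.004,0.22]],
    [[0,0,-0.04],[0.051,-0.007,0.33]],
    [[0,0,-0.06],[0.069,-0.009,0.44]],
    [[0,0,-0.08],[0.086,-0.011,0.55]],
    [[0,0,-0.1],[0.093,-0.012,0.593]],
    [[0,0,-0.1],[0.093,-0.012,0.593]],
    [[0,0,-0.1],[0.093,-0.012,0.593]],
  ],
)

```text
t: 19.98
tcp_pos: [0.6072, -0.1482, 0.1346]
ee_rot: [0.066, 0.995, 0.005, -0.079]
contact_force: [0.2, -0.3, -0.7]
width: 0.499
```

```bash
python3 p.py; python3 - <<'E'
from h import *
cmd(plank(-.092,0,.03),TP);cmd(plank(-.092,0,.004),TP);print(robot.observe()["q"])
E
```

```text
[-0.0905 -0.      0.1   ] [-0.4  0.2 -0.6] 19.9833
shift [-0.047  0.006 -0.347] turn [ 0.001 -0.002  0.003] t 19.98 F [ 0.2 -0.3 -0.7] w 0.499
shift [-0.067  0.009 -0.475] turn [ 0.001 -0.002  0.003] t 19.98 F [ 0.2 -0.3 -0.7] w 0.499
[-0.23070299  0.60218984  0.14675759  1.27355399 -0.01691461 -0.09595603]
```

Emit:
drive_tool(
  motion=[
    [[-0.015,0.002,-0.1],[0,0,0]],
    [[-0.03,0.004,-0.22],[0,0,0]],
    [[-0.047,0.006,-0.34],[0,0,0]],
    [[-0.055,0.007,-0.4],[0,0,0]],
    [[-0.06,0.008,-0.44],[0,0,0]],
    [[-0.065,0.009,-0.47],[0,0,0]],
    [[-0.065,0.009,-0.47],[0,0,0]],
    [[-0.065,0.009,-0.47],[0,0,0]],
  ],
)

```text
t: 20.65
tcp_pos: [0.596, -0.1467, 0.0415]
ee_rot: [0.065, 0.995, 0.004, -0.078]
contact_force: [-0.3, 0.3, -0.6]
width: 0.502
```

```bash
python3 p.py; python3 - <<'E'
from h import *
print(BR.apply([.01,0,0])/.2)
E
```

```text
[-0.0939 -0.0001  0.0063] [ 0.2 -0.3 -0.6] 20.65
[-0.04896839  0.00639665  0.00782172]
```

Emit:
drive_tool(
  motion=[
    [[-0.01,0.001,0.002],[0,0,0]],
    [[-0.02,0.002,0.003],[0,0,0]],
    [[-0.03,0.004,0.005],[0,0,0]],
    [[-0.04,0.005,0.006],[0,0,0]],
    [[-0.05,0.006,0.008],[0,0,0]],
    [[-0.06,0.008,0.01],[0,0,0]],
    [[-0.07,0.009,0.011],[0,0,0]],
    [[-0.08,0.01,0.013],[0,0,0]],
    [[-0.09,0.012,0.014],[0,0,0]],
    [[-0.1,0.013,0.016],[0,0,0]],
    [[-0.11,0.014,0.018],[0,0,0]],
    [[-0.12,0.016,0.019],[0,0,0]],
    [[-0.12,0.016,0.019],[0,0,0]],
  ],
)

```text
t: 21.73
tcp_pos: [0.5731, -0.1437, 0.045]
ee_rot: [0.065, 0.995, 0.004, -0.077]
contact_force: [4.8, -1.6, -0.8]
width: 0.499
```

```bash
python3 p.py;python3 b.py|tail -1
```

```text
[-0.0706 -0.0001  0.0061] [-5.   0.9 -0. ] 21.7333
s5 [(207.0, np.float64(281.125), np.float64(289.375)), (209.0, np.float64(280.75), np.float64(297.25)), (211.0, np.float64(280.625), np.float64(301.875)), (213.0, np.float64(281.25), np.float64(301.875)), (215.0, np.float64(281.625), np.float64(301.875)), (217.0, np.float64(282.25), np.float64(302.125)), (219.0, np.float64(282.375), np.float64(303.125))]
```

Emit:
drive_tool(
  motion=[
    [[-0.008,0.001,0.001],[0,0,0]],
    [[-0.016,0.002,0.003],[0,0,0]],
    [[-0.024,0.003,0.004],[0,0,0]],
    [[-0.032,0.004,0.005],[0,0,0]],
    [[-0.04,0.005,0.006],[0,0,0]],
    [[-0.048,0.006,0.008],[0,0,0]],
    [[-0.056,0.007,0.009],[0,0,0]],
    [[-0.064,0.008,0.01],[0,0,0]],
    [[-0.072,0.009,0.011],[0,0,0]],
    [[-0.08,0.01,0.013],[0,0,0]],
    [[-0.088,0.011,0.014],[0,0,0]],
    [[-0.096,0.012,0.015],[0,0,0]],
    [[-0.104,0.013,0.016],[0,0,0]],
    [[-0.112,0.014,0.018],[0,0,0]],
    [[-0.12,0.016,0.019],[0,0,0]],
    [[-0.128,0.017,0.02],[0,0,0]],
    [[-0.136,0.018,0.022],[0,0,0]],
    [[-0.144,0.019,0.023],[0,0,0]],
    [[-0.148,0.019,0.024],[0,0,0]],
    [[-0.148,0.019,0.024],[0,0,0]],
  ],
)

```text
t: 23.45
tcp_pos: [0.543, -0.1398, 0.0498]
ee_rot: [0.065, 0.995, 0.004, -0.077]
contact_force: [5.3, -1.2, -2.5]
width: 0.499
```

```bash
python3 p.py;python3 b.py|tail -1
```

```text
[-0.0399 -0.      0.0061] [-5.7  0.5 -1.6] 23.45
s5 [(207.0, np.float64(291.125), np.float64(305.125)), (209.0, np.float64(290.75), np.float64(309.875)), (211.0, np.float64(291.125), np.float64(309.875)), (213.0, np.float64(292.0), np.float64(309.875)), (215.0, np.float64(292.25), np.float64(309.875)), (217.0, np.float64(292.5), np.float64(309.875)), (219.0, np.float64(293.375), np.float64(302.375))]
```

Emit:
drive_tool(
  motion=[
    [[-0.007,0.001,0.001],[0,0,0]],
    [[-0.014,0.002,0.002],[0,0,0]],
    [[-0.021,0.003,0.003],[0,0,0]],
    [[-0.028,0.004,0.004],[0,0,0]],
    [[-0.035,0.005,0.006],[0,0,0]],
    [[-0.042,0.006,0.007],[0,0,0]],
    [[-0.049,0.006,0.008],[0,0,0]],
    [[-0.055,0.007,0.009],[0,0,0]],
    [[-0.06,0.008,0.01],[0,0,0]],
    [[-0.06,0.008,0.01],[0,0,0]],
  ],
)

```text
t: 24.33
tcp_pos: [0.5305, -0.1382, 0.0517]
ee_rot: [0.065, 0.995, 0.004, -0.078]
contact_force: [4.9, -0.4, -1.3]
width: 0.503
```

```bash
python3 p.py
```

```text
[-0.0272 -0.      0.006 ] [-5.  -0.2 -0.6] 24.3333
```

Emit:
drive_tool(
  motion=[
    [[-0.004,0.001,0.001],[0,0,0]],
    [[-0.008,0.001,0.001],[0,0,0]],
    [[-0.012,0.002,0.002],[0,0,0]],
    [[-0.015,0.002,0.002],[0,0,0]],
    [[-0.015,0.002,0.002],[0,0,0]],
  ],
)

```text
t: 24.75
tcp_pos: [0.5282, -0.1378, 0.0521]
ee_rot: [0.065, 0.995, 0.004, -0.077]
contact_force: [5.6, -1.0, -2.2]
width: 0.5
```

```bash
python3 p.py
```

```text
[-0.0248 -0.0001  0.0061] [-6.   0.3 -1.3] 24.75
```

Sprung contact should begin about now; I'll step 1–1.5 mm at a time and read the force.

Emit:
drive_tool(
  motion=[
    [[-0.002,0,0],[0,0,0]],
    [[-0.004,0.001,0.001],[0,0,0]],
    [[-0.006,0.001,0.001],[0,0,0]],
    [[-0.008,0.001,0.001],[0,0,0]],
    [[-0.008,0.001,0.001],[0,0,0]],
  ],
)

```text
t: 25.17
tcp_pos: [0.5273, -0.1377, 0.0525]
ee_rot: [0.065, 0.995, 0.004, -0.077]
contact_force: [7.0, -0.3, -2.1]
width: 0.5
```

Emit:
drive_tool(
  motion=[
    [[-0.002,0,0],[0,0,0]],
    [[-0.004,0.001,0.001],[0,0,0]],
    [[-0.006,0.001,0.001],[0,0,0]],
    [[-0.006,0.001,0.001],[0,0,0]],
  ],
)

```text
t: 25.5
tcp_pos: [0.5264, -0.1376, 0.0527]
ee_rot: [0.065, 0.995, 0.004, -0.076]
contact_force: [7.0, -0.2, -2.1]
width: 0.499
```

Emit:
drive_tool(
  motion=[
    [[-0.002,0,0],[0,0,0]],
    [[-0.004,0.001,0.001],[0,0,0]],
    [[-0.005,0.001,0.001],[0,0,0]],
    [[-0.005,0.001,0.001],[0,0,0]],
  ],
)

```text
t: 25.83
tcp_pos: [0.5258, -0.1376, 0.0529]
ee_rot: [0.065, 0.995, 0.004, -0.076]
contact_force: [7.4, -0.9, -2.6]
width: 0.505
```

Emit:
drive_tool(
  motion=[
    [[-0.002,0,0],[0,0,0]],
    [[-0.004,0.001,0.001],[0,0,0]],
    [[-0.005,0.001,0.001],[0,0,0]],
    [[-0.005,0.001,0.001],[0,0,0]],
  ],
)

```text
t: 26.17
tcp_pos: [0.5251, -0.1375, 0.0532]
ee_rot: [0.065, 0.995, 0.004, -0.076]
contact_force: [8.4, -1.7, -2.5]
width: 0.499
```

Emit:
drive_tool(
  motion=[
    [[-0.002,0,0],[0,0,0]],
    [[-0.004,0.001,0.001],[0,0,0]],
    [[-0.005,0.001,0.001],[0,0,0]],
    [[-0.005,0.001,0.001],[0,0,0]],
  ],
)

```text
t: 26.5
tcp_pos: [0.5244, -0.1374, 0.0535]
ee_rot: [0.065, 0.995, 0.004, -0.075]
contact_force: [8.4, -1.4, -3.6]
width: 0.498
```

Emit:
drive_tool(
  motion=[
    [[-0.002,0,0],[0,0,0]],
    [[-0.004,0.001,0],[0,0,0]],
    [[-0.005,0.001,0],[0,0,0]],
    [[-0.005,0.001,0],[0,0,0]],
  ],
)

```text
t: 26.83
tcp_pos: [0.5244, -0.1374, 0.0537]
ee_rot: [0.065, 0.995, 0.004, -0.074]
contact_force: [10.2, -2.1, -2.1]
width: 0.499
```

Emit:
drive_tool(
  motion=[
    [[-0.002,0,0],[0,0,0]],
    [[-0.004,0.001,0],[0,0,0]],
    [[-0.005,0.001,0],[0,0,0]],
    [[-0.005,0.001,0],[0,0,0]],
  ],
)

```text
t: 27.17
tcp_pos: [0.5244, -0.1374, 0.0539]
ee_rot: [0.065, 0.995, 0.004, -0.073]
contact_force: [10.9, -2.4, -1.5]
width: 0.5
```

Emit:
drive_tool(
  motion=[
    [[-0.003,0,0],[0,0,0]],
    [[-0.006,0.001,0],[0,0,0]],
    [[-0.008,0.001,0],[0,0,0]],
    [[-0.008,0.001,0],[0,0,0]],
  ],
)

```text
t: 27.5
tcp_pos: [0.5244, -0.1374, 0.0542]
ee_rot: [0.065, 0.995, 0.004, -0.072]
contact_force: [13.4, -1.9, -1.6]
width: 0.497
```

Emit:
drive_tool(
  motion=[
    [[-0.003,0,0],[0,0,0]],
    [[-0.006,0.001,0],[0,0,0]],
    [[-0.008,0.001,0],[0,0,0]],
    [[-0.008,0.001,0],[0,0,0]],
  ],
)

```text
t: 27.83
tcp_pos: [0.5244, -0.1374, 0.0546]
ee_rot: [0.065, 0.995, 0.004, -0.07]
contact_force: [15.6, -1.6, -3.0]
width: 0.496
```

```bash
python3 p.py
```

```text
[-0.0206  0.      0.0079] [-15.9  -0.5  -0.5] 27.8333
```

Stalled solid at 15.9 N, just where predicted. Backing off downhill, then up.

Emit:
drive_tool(
  motion=[
    [[0.01,-0.001,-0.002],[0,0,0]],
    [[0.02,-0.003,-0.003],[0,0,0]],
    [[0.04,-0.005,-0.006],[0,0,0]],
    [[0.07,-0.009,-0.011],[0,0,0]],
    [[0.11,-0.014,-0.013],[0,0,0]],
    [[0.15,-0.02,-0.015],[0,0,0]],
    [[0.15,-0.02,-0.015],[0,0,0]],
    [[0.15,-0.02,-0.015],[0,0,0]],
  ],
)

```text
t: 28.5
tcp_pos: [0.5459, -0.1397, 0.0495]
ee_rot: [0.065, 0.995, 0.005, -0.079]
contact_force: [0.5, 0.7, -0.2]
width: 0.495
```

Emit:
drive_tool(
  motion=[
    [[0.02,-0.002,0.15],[0,0,0]],
    [[0.05,-0.005,0.3],[0,0,0]],
    [[0.08,-0.01,0.5],[0,0,0]],
    [[0.1,-0.1,0.7],[0,0,0]],
    [[0.1,-0.3,0.8],[0,0,0]],
    [[0.1,-0.5,0.8],[0,0,0]],
    [[0.1,-0.7,0.8],[0,0,0]],
    [[0,-0.9,0.8],[0,0,0]],
    [[0,-1,0.8],[0,0,0]],
    [[0,-1,0.8],[0,0,0]],
    [[0,-1,0.8],[0,0,0]],
  ],
)

```text
t: 29.42
tcp_pos: [0.5448, -0.3409, 0.2093]
ee_rot: [0.066, 0.995, 0.005, -0.079]
contact_force: [0.5, 0.6, 0.4]
width: 0.499
```

```bash
python3 p.py; python3 - <<'E'
from h import *
t=imaging.get_image("top")[175:285,245:355];s=imaging.get_image("side")[165:245,260:370]
o=np.zeros((440,800,3),np.uint8)
o[:440,:400]=cv2.resize(t,(400,440),interpolation=cv2.INTER_CUBIC)[:,:400]
o[:290,400:]=cv2.resize(s,(400,290),interpolation=cv2.INTER_CUBIC)
cv2.imwrite("pics/end.png",o)
E
```

```text
[-0.0424  0.1992  0.168 ] [-0.3 -0.7  0.4] 29.4167
```

View pics/end.png

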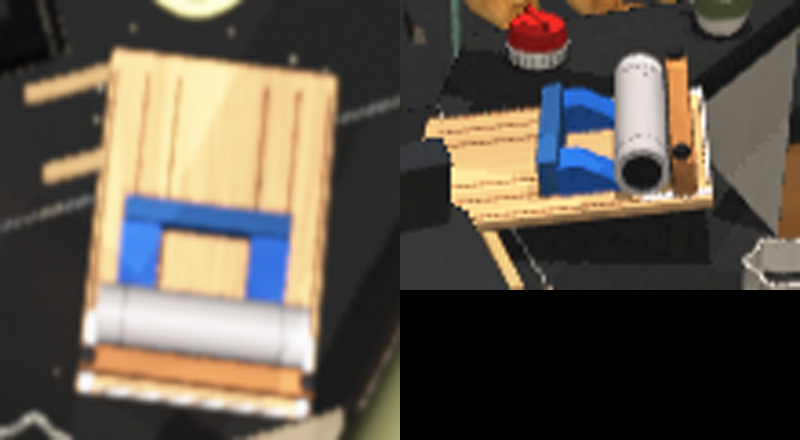

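The last picture shows the roller lying between the rail face (row ~350 left, ~370 right) and the chock's feet (row ~285–300). It spans columns 97–313 on a plank spanning about 88–320, so it is central and touching both. Handing in.

```bash
python3 -c "
from station import robot
print(robot.close_job(), robot.observe()['t'])"
```

```text
the job is handed in; nothing more can be done
the job is handed in; nothing more can be done
```

The roller is trapped across the slope between the rail's sprung face and the chock, and the job was handed in at about 29.5 s of the 72 s allowed.

- **Chock:** I set it central on the slope, thin edges uphill, about 76 mm below the rail face.
- **Roller:** I lowered it onto the board and slid it down against the chock before opening the fingers. While seating it I nudged the chock about 3 mm downhill. It stayed put after I let go.
- **Push:** I pushed the crossbar uphill until it stopped solid. The force rose from about 5 N while sliding to about 8 N over the spring. It reached 15.9 N with no further movement, at the position I had predicted.
- **Last checks:** After backing off, the force read near zero. The last picture shows the roller parallel to the rail, central, and touching both rail and chock. The robot was clear of everything and the other objects were left alone.

No check failed or disagreed. The close-out call reported no verdict, and the contact between roller, rail and chock after backing off was judged only from that picture.

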